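# Load two bushes into a spring-fed bush magazine

## Robot

A 6-joint arm with a two-finger parallel gripper is mounted at the origin on the work surface. World frame = base frame: x ahead of the robot, y to its left, z up, the work surface at z = 0. Lengths are in m, angles in rad, forces in N, time in s.
With the tool pointing down it reaches from about 0.25 to 0.725 m from the base axis. Payload 4 kg.
Tool frame: the origin (TCP) lies on the centre line of the jaws, within the pads' length; the fingertips stand tip_reach ahead of it and the grasp point (between the pads) lies 5 mm behind it (tip_reach is the distance from the TCP to the fingertips, in m); z points along the fingers, y is the direction in which the jaws open and shut (so a half turn about z gives the same grasp; the last joint's range is limited). The gripper opens to 85 mm and grips with 20 to 120 N. Pads are 22 mm wide; open, the fingers measure 114 mm over their backs; the gripper's body (76 mm by 85 mm) begins 54 mm behind the grasp point. The pads swing forward as they close: fully open they stand 13 mm farther back than shut.
Start: joints at [-1.228, 0.241, 0.005, 1.335, 0, 1.571], TCP at [0.168, -0.471, 0.245] pointing down, gripper open.
Joint ranges: [-2.72, 2.72], [-1.05, 1.87], [-1.09, 1.28], [-1.99, 2.15], [-1.42, 1.44], [-3.14, 3.14]. Speed limits (rad/s): [2.79, 2.79, 3.14, 3.14, 3.14, 3.14].

## Interface

Orientations are given as a unit quaternion [x, y, z, w].
In Python, from workcell import * gives the robot as it stands.
- The arm moves only by the tool arm_command, never from a script. Its arguments are lists of equal length, an entry for each row: "translation": the shift along the tool's x, y, z in cm, a list of three; "turn": the turn about the tool's z in rad; "hand": the closure, from 0 (fully open) to 1 (shut). In form: {"translation": [[x, y, z], ...], "turn": [turn, ...], "hand": [hand, ...]}. A call has 1 to 5 rows; each row is the pose to reach, as a shift and turn from the pose commanded when the call began, along the tool's axes at that moment; what a row does not reach only later rows make up. A row lasts 1/12 s, in which the tool goes at most 41.7 mm and 7.16 degrees, less where a joint would pass 70% of its speed; a pose out of reach is approached as far as the arm can. A call with a gripper value outside its range is refused whole. The fingers move at their own pace and stop on an object; the grip force is fixed at half the most. Time passes only in rows, so rows that repeat a pose let the fingers close. It gives the time, the measured TCP pose, the force and the opening at its end, in the units of the state.
- get_obs(): the state, without advancing time (a new reading comes with each control period).
- camera(name): name is "scene" or "top"; returns (picture, depth): 480x640x3 uint8, red, green, blue; 480x640 float32, m along the optical axis (not along the pixel's ray), 0 where there is no reading.
- camera_info(name): a dict with "mtx" (3x3 intrinsics, pixels), "dist_coeffs" ([k1, k2, p1, p2, k3] as OpenCV has them; the pictures are not rectified), "world_to_cam" (4x4, takes a point from world to camera coordinates). Camera axes: x right, y down, z forward; pixel columns grow to the right and rows downward; lengths in m; the calibration is good to about 2 mm. A picture is of the moment at which its call begins. camera_info takes no time and is no camera call.
- job_done(): hands the job in, once; it reports no verdict.
Trained networks look in the newest picture that a camera, given by its name, has taken for a name from the list of things; names that differ only in an ending like _2 or _b are one class to them, and where a whole thing is asked for, a point or a joint stands for the part that bears it (a point fixed in the world has none). Each returns a list of dicts, best first, with "conf" (0 to 1); they miss things now and then, are a little off and sometimes report something else, mostly with a low value. They report only what shows in the picture. A call takes as long as a camera call. They do not tell look-alikes from the thing itself.
- search_frame(camera, name): "location" ([row, column] in pixels, amid what is visible of it).
- spot_point(camera, name): "location" ([row, column] in pixels: a listed point, or the origin of a listed thing).
The state is a dict: "clock": time; "joint_pos": joint angles; "joint_vel": joint speeds; "tau": joint torques, N m; "eef_pos": TCP position; "tool_rot": TCP orientation; "ft_force": force on the tool from outside, world axes, zero at the start; "ft_torque": the same for the moment, N m; "grip_width": finger opening in m.
Only numpy, scipy, OpenCV 4.12 (cv2) and the standard library are available. Lean on these libraries where they do the work, as an engineer would, in place of code of your own. Each camera call takes 0.05 s, during which the arm holds its last target. There are 200 camera calls.

## Task

Load the bush magazine on the bench: draw its sprung follower back by the knob, hook it in the catch and let go, then stand the two small steel bushes in the track in front of it and leave them there. Then unhook the follower and ease it gently forward until it presses both bushes up against the end stop, upright and in line, and let go. Do not force the knob against the catch, never let the follower fly forward, and leave the wide sleeve, the piston and the spanner where they are.

Things in the scene. Friction and masses are not known exactly. Their poses are not given: they have to be found in the camera images.
- magazine: Fixed magazine with an open-topped track along its y axis. Origin: track centre line, on the bench. +y: the way the follower is drawn back; +x: the catch side. Base plate x -28 to 44, y -88 to 88 mm. Track floor 6 mm above the bench; side walls 29 mm apart inside, tops 18 mm above the bench; their top 4 mm lean outward (lead-in to 33 mm). Outer width 40 mm.
- end_stop (a point): Middle of the end stop's inner face, at the floor of the track (y = -60 mm, z = 6 mm in the magazine frame). The stop closes the track at its -y end; its top is 18 mm above the bench. The bushes are pressed against it.
- follower (a joint): Slide of the follower (m): 0 = closed; front face at y = -56 mm + value in the magazine frame. Steel block 25 mm wide, 36 long, top 18 mm above the bench. A spring drives it to -y: 4 N when closed, 8 N at the catch (0.055 N/mm), friction 0.4 N. Two bushes against the stop hold it at about 0.048. Loosed, it flies.
- knob (a joint): Sideways slide of the knob on the follower (m): 0 = in line with the track, up to 0.016 towards the magazine's +x (catch side). No spring: it stays where it is left (friction 0.6 N). It is hooked when it is at 0.010 to 0.016 with its stem resting behind the catch's ledge.
- knob_grip (a point): Point on the knob's axis, 62 mm above the bench, a good height to grip. Upright black cylinder 18 mm across, 46 to 76 mm above the bench, on a steel stem 10 mm across whose axis is 22 mm behind the follower's front face. It does not lift, turn or tilt.
- catch: Foot of the catch; origin and axes as the magazine. It carries an adjustable plate, top 40 mm (screw heads 43 mm) above the bench: a ledge beside the stem's path on the +x side and, behind it, a rubber buffer bar across the path. The plate is clamped anywhere within 9 mm either way along y; where is not measured: find it by feel. More than 25 N bends it.
- catch_in (a point): Magazine frame x 0, y 44 mm, z 35 mm: stem axis when it meets the buffer (follower 0.078) with the plate in its middle setting; really 0.069 to 0.087. From there to 4 mm short of it the knob can slide to +x behind the ledge; sooner, the ledge blocks it after 3 to 7 mm. The ledge is 20 mm long along y, so it may begin at y = 5 mm: set the bushes down nearer the end stop than that.
- catch_rest (a point): Magazine frame x 16, y 40 mm, z 35 mm: stem axis when hooked, for the middle setting: 4 to 5 mm forward of the buffer, on the ledge's sloping back face. To unhook: back 2 to 4 mm until against the buffer, slide to -x, ease forward. Draw back with the knob at 0 to 0.003, or the stem meets the ledge's front end.
- bush_a: One of the two small bushes: plain steel sleeve 26 mm across, 36 mm tall, standing on the bench, 0.1 kg, bore 15 mm. Origin: centre of its underside, z along its axis.
- bush_b: The other small bush, the same as bush_a; either may go in first.
- wide_sleeve: Bystander: wider, lower steel sleeve, 42 mm across, 30 mm tall. Too wide for the track. Origin: centre of its underside.
- piston: Bystander: aluminium piston 46 mm across, 40 mm tall. Origin: centre of its underside.
- spanner: Bystander: spanner about 170 mm long lying on the bench to the magazine's left. Origin at its underside.
Things that resemble listed ones, but are neither listed nor needed, are in the scene too. What is shaped like the bush_a but orange, pink or turquoise is not meant.

How it is judged:
On the way, in this order (a step that is already met when the one before it is completed fails the run):
1. the follower is drawn back and hooked in the catch, the knob let go (value of joint follower above 0.06 m and value of joint knob above 0.007 m and velocity of joint follower between -0.01 and 0.01 m/s and not (contact force between the fingers and magazine above 0.2 N)), for 0.2 s.
2. both bushes stand let go in the track between the end stop and the hooked follower (value of joint follower above 0.06 m and value of joint knob above 0.007 m and velocity of joint follower between -0.01 and 0.01 m/s and x of bush_a in the frame of magazine between -0.004 and 0.004 m and z of bush_a in the frame of magazine between 0.003 and 0.009 m and y of bush_a in the frame of magazine between -0.05 and 0.02 m and angle between each of bush_a, bush_b's own z axis and vertical below 0.12 rad and x of bush_b in the frame of magazine between -0.004 and 0.004 m and z of bush_b in the frame of magazine between 0.003 and 0.009 m and y of bush_b in the frame of magazine between -0.05 and 0.02 m and linear speed of each of bush_a, bush_b below 0.01 m/s and contact force between the fingers and bush_a below 0.2 N and contact force between the fingers and bush_b below 0.2 N), for 0.2 s.
At the end, for the whole second after the job is handed in: Both bushes upright (0.12 rad) on the track floor (3 to 9 mm up), within 4 mm of the centre line, packed against the end stop (y -50 to -17 mm in the magazine frame), the follower pressing on them (joint 0.044 to 0.051), all at rest (x of bush_a in the frame of magazine between -0.004 and 0.004 m and z of bush_a in the frame of magazine between 0.003 and 0.009 m and y of bush_a in the frame of magazine between -0.05 and -0.017 m and angle between each of bush_a, bush_b's own z axis and vertical below 0.12 rad and x of bush_b in the frame of magazine between -0.004 and 0.004 m and z of bush_b in the frame of magazine between 0.003 and 0.009 m and y of bush_b in the frame of magazine between -0.05 and -0.017 m and linear speed of each of bush_a, bush_b below 0.01 m/s and value of joint follower between 0.044 and 0.051 m and velocity of joint follower between -0.01 and 0.01 m/s); the robot touches nothing.
It fails at once if the catch is pushed with more than 25 N (contact force between catch and anything else above 25 N).
It fails at once if the follower flies forward faster than 0.4 m/s (velocity of joint follower below -0.4 m/s).
It fails at once if the wide sleeve is shifted more than 20 mm (distance of wide_sleeve from where it was at the start of the episode above 0.02 m).
It fails at once if the piston is shifted more than 20 mm (distance of piston from where it was at the start of the episode above 0.02 m).
It fails at once if the spanner is shifted more than 20 mm (distance of spanner from where it was at the start of the episode above 0.02 m).
It also fails if it takes over 72 s, if anything falls off the work surface, if the arm or the gripper's body presses on something with over 40 N, if the wrist force passes 120 N, or if a joint passes its speed limit or range.

## Working session

There is one attempt and no reset: what is moved stays moved. The work goes in short steps, Python scripts to look and compute and a tool call to move; the robot and the scene stay as the last step left them, time stands still between calls to the robot, and variables do not carry over. Pictures are saved under pics/ and viewed, about 8 in all and at most 12, crops included, and the job is handed in when it is done.

Besides the shell and the picture viewer there is one more tool, called after "Call:" as name(argument=value, ...), one argument or row to a line, values as JSON. arm_command: Moves the arm, as the interface text tells. Its arguments: {"type":"object","properties":{"translation":{"type":"array","items":{"type":"array","items":{"type":"number"}}},"turn":{"type":"array","items":{"type":"number"}},"hand":{"type":"array","items":{"type":"number"}}},"required":["translation","turn","hand"]}

```bash
mkdir -p pics
cat > h.py <<'E'
from workcell import *
import numpy as np, cv2
def ray(cam,rc):
    i=camera_info(cam);K=np.array(i["mtx"],float);d=np.array(i["dist_coeffs"],float);T=np.array(i["world_to_cam"],float)
    n=cv2.undistortPoints(np.array([[[rc[1],rc[0]]]],float),K,d)[0,0]
    R=T[:3,:3];o=-R.T@T[:3,3];return o,R.T@np.array([n[0],n[1],1.])
def at_z(cam,rc,z):
    o,v=ray(cam,rc);return o+v*(z-o[2])/v[2]
def at_d(cam,rc,D):
    o,v=ray(cam,rc);r,c=map(int,rc);return o+v*D[r,c]
def px(cam,p):
    i=camera_info(cam);T=np.array(i["world_to_cam"],float)
    q,_=cv2.projectPoints(np.array([p],float),cv2.Rodrigues(T[:3,:3])[0],T[:3,3],np.array(i["mtx"],float),np.array(i["dist_coeffs"],float));return q[0,0][::-1]
E
python3 - <<'E'
from h import *
np.set_printoptions(precision=4,suppress=True)
for c in("top","scene"):
    im,D=camera(c);cv2.imwrite(f"pics/{c}0.png",im[:,:,::-1])
    for n in("magazine","end_stop","knob_grip","catch_in","bush_a","wide_sleeve","piston","spanner"):
        for r in spot_point(c,n)[:5]:
            l=r["location"];z={"end_stop":.006,"knob_grip":.062,"catch_in":.035}.get(n,0)
            print(c,n,round(r["conf"],2),np.round(l),at_z(c,l,z))
o=get_obs();print(o)
E
```

```text
top magazine 0.68 [283. 289.] [0.507  0.1033 0.    ]
top end_stop 0.66 [284. 310.] [0.5031 0.0557 0.006 ]
top end_stop 0.61 [280. 267.] [0.5126 0.1516 0.006 ]
top knob_grip 0.41 [284. 304.] [0.5028 0.0666 0.062 ]
top bush_a 0.71 [293. 418.] [ 0.481  -0.1855  0.    ]
top bush_a 0.61 [332. 470.] [ 0.394  -0.2981  0.    ]
top bush_a 0.53 [300. 483.] [ 0.4641 -0.3298  0.    ]
top bush_a 0.46 [272. 501.] [ 0.5253 -0.3728  0.    ]
top bush_a 0.42 [300. 451.] [ 0.4638 -0.259   0.    ]
top piston 0.9 [183. 250.] [0.7351 0.1914 0.    ]
top piston 0.46 [284. 305.] [0.5031 0.0662 0.    ]
top piston 0.19 [291. 269.] [0.4891 0.1483 0.    ]
top spanner 0.93 [269. 154.] [0.5417 0.405  0.    ]
scene magazine 0.88 [231. 328.] [0.4986 0.1034 0.    ]
scene end_stop 0.72 [241. 307.] [0.5057 0.0447 0.006 ]
scene knob_grip 0.74 [216. 315.] [0.5046 0.0668 0.062 ]
scene knob_grip 0.36 [229. 328.] [0.5525 0.0631 0.062 ]
scene catch_in 0.68 [208. 341.] [0.4885 0.146  0.035 ]
scene bush_a 0.88 [299. 157.] [ 0.4632 -0.2632  0.    ]
scene bush_a 0.87 [313. 130.] [ 0.4653 -0.3138  0.    ]
scene bush_a 0.76 [350. 111.] [ 0.5251 -0.3667  0.    ]
scene bush_a 0.71 [290. 123.] [ 0.4047 -0.3062  0.    ]
scene bush_a 0.54 [285. 203.] [ 0.4823 -0.1804  0.    ]
scene wide_sleeve 0.69 [346. 171.] [ 0.578  -0.2847  0.    ]
scene piston 0.78 [276. 436.] [0.7322 0.1888 0.    ]
scene spanner 0.96 [191. 438.] [0.5412 0.3982 0.    ]
{'clock': 0.9, 'joint_pos': array([-1.228 ,  0.2406,  0.005 ,  1.3352, -0.    ,  1.5708]), 'joint_vel': array([ 0.0001, -0.0002, -0.    , -0.0012,  0.0012,  0.0018]), 'tau': array([ -0.0002, -37.2197,  25.2693,   0.0011,   0.    ,  -0.    ]), 'eef_pos': array([ 0.1681, -0.4709,  0.2453]), 'tool_rot': array([ 0.9853,  0.1706, -0.    , -0.    ]), 'ft_force': array([-0.2654,  0.288 ,  0.1806]), 'ft_torque': array([-0.018 , -0.012 ,  0.0203]), 'grip_width': 0.08566311326695115}
```

View pics/top0.png

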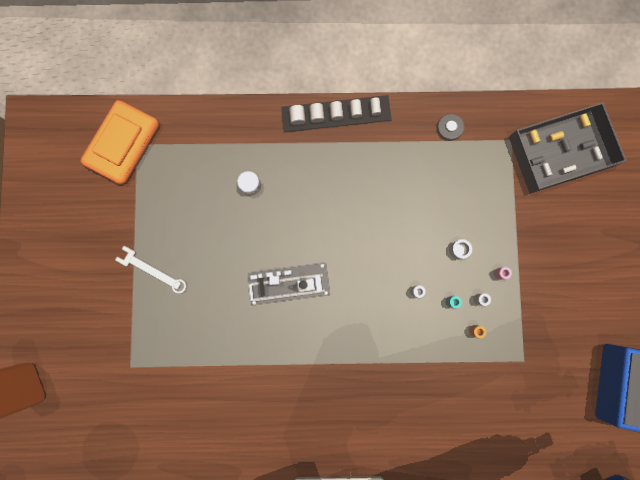

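View pics/scene0.png

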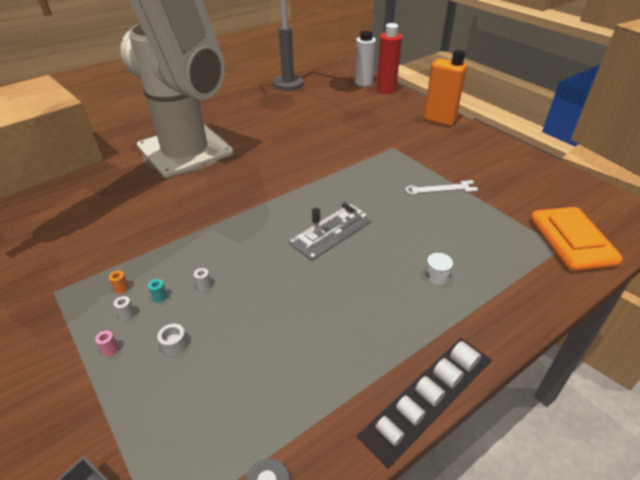

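The steel candidates are top-view (293,418) and (300,483). The ones at (302,455) turquoise, (273,504) pink and (332,480) orange are look-alikes, and (249,461) is the wide sleeve. I'll confirm with an enlarged crop.

Run:
```python
from h import *
np.set_printoptions(precision=4,suppress=True)
im,D=camera("top");np.save("D.npy",D)
a=cv2.resize(im[255:315,240:340],(800,480),interpolation=cv2.INTER_CUBIC)
ims,Ds=camera("scene")
b=cv2.resize(im[280:312,405:495],(400,142),interpolation=cv2.INTER_CUBIC)
c=cv2.resize(ims[262:328,105:215],(400,240),interpolation=cv2.INTER_CUBIC)[:120+120]
can=np.zeros((600,800,3),np.uint8);can[:480]=a[:480];
can[480:600,:400]=b[:120]
can[480:600,400:]=cv2.resize(c,(200,120)).repeat(2,1)[:, :400]
cv2.imwrite("pics/crop1.png",can[:,:,::-1])
# bush tops: mask by depth
for rc in((293,418),(300,483)):
    r,c=rc;P=[];
    for i in range(r-14,r+14):
        for j in range(c-14,c+14):
            if D[i,j]>0:
                p=at_d("top",(i,j),D)
                if .030<p[2]<.045:P.append(p)
    P=np.array(P);
    (cx,cy),rad=cv2.minEnclosingCircle(P[:,:2].astype(np.float32));print(rc,len(P),P.mean(0),(P.max(0)+P.min(0))/2,cx,cy,rad)
# magazine height map
P=[]
for i in range(255,315):
    for j in range(240,340):
        if D[i,j]>0:P.append(np.r_[at_d("top",(i,j),D),i,j])
P=np.array(P);
for lo,hi in((.003,.1),(.014,.022),(.034,.046),(.068,.085)):
    Q=P[(P[:,2]>lo)&(P[:,2]<hi)];print(lo,hi,len(Q),Q.mean(0));
    if len(Q)>3: print(cv2.minAreaRect(Q[:,:2].astype(np.float32)))
```

```text
(293, 418) 87 [ 0.4837 -0.1791  0.0369] [ 0.4837 -0.1792  0.0364] 0.4833640456199646 -0.17993688583374023 0.012956284917891026
(300, 483) 96 [ 0.465  -0.3177  0.0366] [ 0.465  -0.3176  0.036 ] 0.46517449617385864 -0.3183317184448242 0.01328795775771141Traceback (most recent call last):
  File "<stdin>", line 26, in <module>
  File "h.py", line 10, in at_d
    o,v=ray(cam,rc);r,c=map(int,rc);return o+v*D[r,c]
        ~~~^^^^^^^^
  File "h.py", line 4, in ray
    i=camera_info(cam);K=np.array(i["mtx"],float);d=np.array(i["dist_coeffs"],float);T=np.array(i["world_to_cam"],float)
ValueError: time passes only in moves, steps and waits
```

View pics/crop1.png

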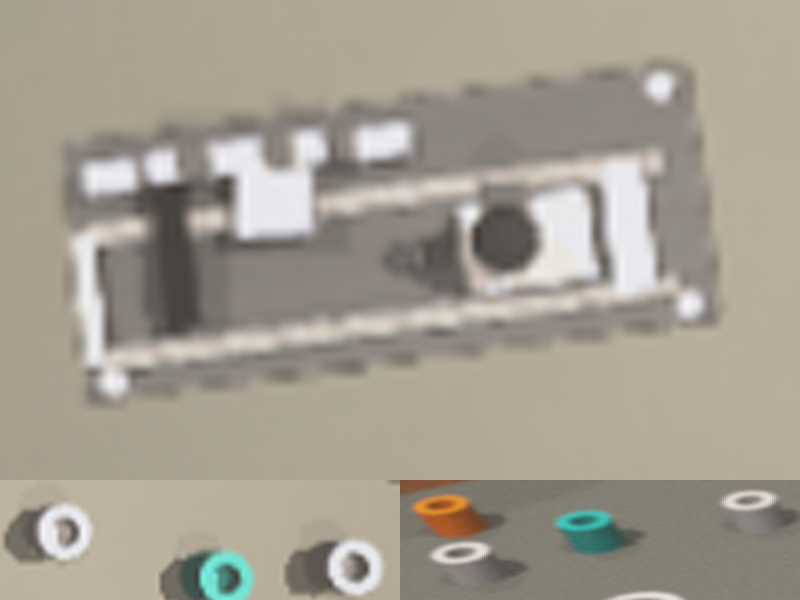

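Crop confirms the two steel bushes (left and right of the turquoise one). The magazine shows the ledge at crop (275,200), the buffer at (172,260), the knob at (505,238) and the end stop at (630,230).

```bash
sed -i 's/^import numpy.*/import numpy as np, cv2, functools\ncamera_info=functools.cache(camera_info)/' h.py
python3 - <<'E'
from h import *
np.set_printoptions(precision=4,suppress=True)
D=np.load("D.npy");P=[]
for i in range(255,315):
    for j in range(240,340):
        if D[i,j]>0:P.append(np.r_[at_d("top",(i,j),D),i,j])
P=np.array(P)
for lo,hi in((.003,.1),(.014,.022),(.034,.046),(.068,.085)):
    Q=P[(P[:,2]>lo)&(P[:,2]<hi)];print(lo,hi,len(Q),Q.mean(0));
    if len(Q)>3: print(cv2.minAreaRect(Q[:,:2].astype(np.float32)))
g=lambda x,y,z:at_z("top",(255+(y-4)/8,240+(x-4)/8),z)
for n,p in dict(TL=(68,148,.005),TR=(695,65,.005),BR=(718,322,.005),BL=(90,405,.005),knob=(505,238,.076),stopin_t=(601,165,.018),stopin_b=(615,292,.018),ledge_r=(312,200,.04),ledge_l=(236,205,.04),buf_r=(192,260,.04)).items():print(n,g(*p))
E
```

```text
0.003 0.1 3449 [  0.5031   0.1019   0.0124 284.3508 288.8869]
((0.5033125281333923, 0.10161442309617996), (0.22186459600925446, 0.13124288618564606), 89.26544952392578)
0.014 0.022 544 [  0.4972   0.0928   0.0184 286.9283 292.8419]
((0.5020708441734314, 0.10787059366703033), (0.05709150806069374, 0.1628655046224594), 6.41524076461792)
0.034 0.046 246 [  0.5112   0.143    0.0412 280.5528 268.8089]
((0.5041722655296326, 0.14013022184371948), (0.04876198619604111, 0.04710637405514717), 5.781336307525635)
0.068 0.085 57 [  0.5005   0.0688   0.0769 284.7544 302.6491]
((0.5000662207603455, 0.06912966072559357), (0.01615270972251892, 0.01606990583240986), 44.485958099365234)
TL [0.5297 0.1936 0.005 ]
TR [0.5506 0.0184 0.005 ]
BR [0.479  0.0129 0.005 ]
BL [0.4585 0.1872 0.005 ]
knob [0.5016 0.0689 0.076 ]
stopin_t [0.5224 0.0448 0.018 ]
stopin_b [0.4876 0.0413 0.018 ]
ledge_r [0.5132 0.1223 0.04  ]
ledge_l [0.5121 0.1427 0.04  ]
buf_r [0.4975 0.1545 0.04  ]
```

Call:
arm_command(
  translation=[
    [49.5,-39.6,5],
    [49.5,-39.6,5],
    [49.5,-39.6,5],
    [49.5,-39.6,5],
    [49.5,-39.6,5],
  ],
  turn=[-1.345,-1.345,-1.345,-1.345,-1.345],
  hand=[0.3,0.3,0.3,0.3,0.3],
)

```text
clock: 1.42
eef_pos: [0.2777, -0.2927, 0.2289]
tool_rot: [0.884, 0.467, 0.0, 0.0]
ft_force: [0.5, -0.1, 0.1]
grip_width: 0.0601
```

```bash
cat >> h.py <<'E'
YAW=0.117;O=np.array([.4968,.1024])
MX=np.array([np.cos(YAW),np.sin(YAW)]);MY=np.array([-MX[1],MX[0]])
def go(mx,my,z,verbose=True,w=None):
    "deltas in tool cm to magazine-frame (mm) point or world w"
    o=get_obs();q=o["tool_rot"];from scipy.spatial.transform import Rotation as R
    M=R.from_quat(q).as_matrix();p=np.array(o["eef_pos"])
    t=np.r_[O+MX*mx/1e3+MY*my/1e3,z/1e3] if w is None else np.r_[w,z/1e3]
    e=p[:2]-O;yaw=np.arctan2(M[1,0],M[0,0])
    print("t",round(o["clock"],2),"mag",np.round([e@MX*1e3,e@MY*1e3,p[2]*1e3],1),"delta cm",np.round(M.T@(t-p)*100,2),"turn",round(yaw-YAW-np.pi/2,3),"F",np.round(o["ft_force"],1),"w",round(o["grip_width"],4))
E
python3 - <<'E'
from h import *
import workcell
print(tip_reach if 'tip_reach' in globals() else [x for x in dir(workcell) if x[0]!='_'])
go(0,-34,160)
E
```

```text
0.014
t 1.42 mag [-263.8 -366.8  228.9] delta cm [42.42 -1.91  6.89] turn -0.715 F [ 0.5 -0.1  0.1] w 0.0601
```

Call:
arm_command(
  translation=[
    [42.4,-1.9,6.9],
    [42.4,-1.9,6.9],
    [42.4,-1.9,6.9],
    [42.4,-1.9,6.9],
    [42.4,-1.9,6.9],
  ],
  turn=[-0.715,-0.715,-0.715,-0.715,-0.715],
  hand=[0.3,0.3,0.3,0.3,0.3],
)

```text
clock: 1.83
eef_pos: [0.3869, -0.118, 0.1956]
tool_rot: [0.697, 0.717, 0.0, 0.001]
ft_force: [0.0, -0.7, 0.6]
grip_width: 0.0596
```

```bash
python3 -c "
from h import *
go(0,-34,110)"
```

```text
t 1.83 mag [-134.9 -206.   195.6] delta cm [18.34 11.9   8.57] turn -0.089 F [ 0.  -0.7  0.6] w 0.0596
```

Call:
arm_command(
  translation=[
    [18.3,11.9,8.6],
    [18.3,11.9,8.6],
    [18.3,11.9,8.6],
    [18.3,11.9,8.6],
    [18.3,11.9,8.6],
  ],
  turn=[-0.089,-0.089,-0.089,-0.089,-0.089],
  hand=[0.3,0.3,0.3,0.3,0.3],
)

```text
clock: 2.25
eef_pos: [0.489, 0.047, 0.1186]
tool_rot: [0.667, 0.745, 0.0, 0.0]
ft_force: [0.3, -0.8, -0.3]
grip_width: 0.0601
```

```bash
python3 -c "
from h import *
go(0,-34,110)"
```

```text
t 2.25 mag [-14.2 -54.1 118.6] delta cm [2.02 1.41 0.86] turn -0.006 F [ 0.3 -0.8 -0.3] w 0.0601
```

Call:
arm_command(
  translation=[
    [0,0,0],
    [0,0,0],
  ],
  turn=[0,0],
  hand=[0.3,0.3],
)

```text
clock: 2.42
eef_pos: [0.488, 0.0467, 0.1178]
tool_rot: [0.665, 0.747, -0.001, -0.001]
ft_force: [-0.6, -1.0, 0.1]
grip_width: 0.0598
```

```bash
python3 -c "
from h import *
go(0,-34,63)"
```

```text
t 2.42 mag [-15.3 -54.3 117.8] delta cm [2.04 1.54 5.47] turn -0.002 F [-0.6 -1.   0.1] w 0.0598
```

Call:
arm_command(
  translation=[
    [2.0,1.5,0],
    [2.0,1.5,2.7],
    [2.0,1.5,5.5],
    [2.0,1.5,5.5],
    [2.0,1.5,5.5],
  ],
  turn=[0,0,0,0,0],
  hand=[0.3,0.3,0.3,0.3,0.3],
)

```text
clock: 2.83
eef_pos: [0.499, 0.0652, 0.0637]
tool_rot: [0.667, 0.745, -0.002, -0.001]
ft_force: [0.5, -0.4, 1.3]
grip_width: 0.0599
```

```bash
python3 -c "
from h import *
go(0,-34,63)
im,D=camera('scene');cv2.imwrite('pics/s1.png',cv2.resize(im[170:270,260:390],(780,600),interpolation=cv2.INTER_CUBIC)[:,:,::-1])"
```

```text
t 2.83 mag [ -2.1 -37.2  63.7] delta cm [0.32 0.21 0.07] turn -0.008 F [ 0.5 -0.4  1.3] w 0.0599
```

View pics/s1.png

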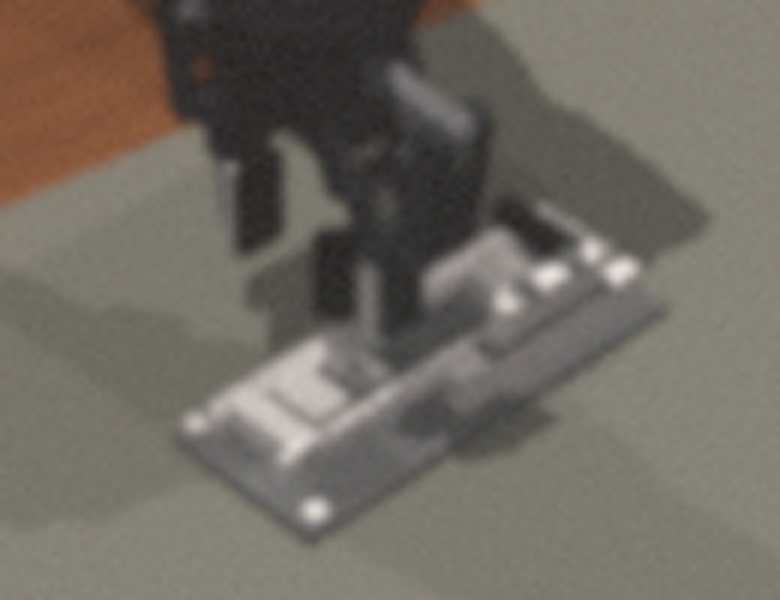

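The fingers straddle the knob (crop 335,275), with the catch behind the right finger. Correct by 2-3 mm and close.

Call:
arm_command(
  translation=[
    [0.3,0.2,0],
    [0.3,0.2,0],
    [0.3,0.2,0],
    [0.3,0.2,0],
    [0.3,0.2,0],
  ],
  turn=[0,0,0,0,0],
  hand=[0.3,0.3,1,1,1],
)

```text
clock: 3.3
eef_pos: [0.5029, 0.0698, 0.0648]
tool_rot: [0.667, 0.745, 0.0, 0.0]
ft_force: [-0.1, -0.2, -0.3]
grip_width: 0.0237
```

Call:
arm_command(
  translation=[
    [0,0,0],
    [0,0,0],
    [0,0,0],
  ],
  turn=[0,0,0],
  hand=[1,1,1],
)

```text
clock: 3.55
eef_pos: [0.503, 0.0698, 0.0648]
tool_rot: [0.667, 0.745, 0.0, 0.0]
ft_force: [-0.8, 0.4, 5.1]
grip_width: 0.0162
```

```bash
python3 -c "
from h import *
go(0,-34,63)"
```

```text
t 3.55 mag [  2.4 -33.1  64.8] delta cm [-0.09 -0.24  0.18] turn -0.006 F [-0.8  0.4  5.1] w 0.0162
```

Call:
arm_command(
  translation=[
    [0,-0.1,0],
    [0,-0.1,0],
    [0,-0.2,0],
    [0,-0.2,0],
  ],
  turn=[0,0,0,0],
  hand=[1,1,1,1],
)

```text
clock: 3.88
eef_pos: [0.5021, 0.0697, 0.0648]
tool_rot: [0.667, 0.745, 0.001, 0.001]
ft_force: [3.4, -0.9, 3.3]
grip_width: 0.016
```

```bash
python3 -c "
from h import *
go(0,-34,63)"
```

```text
t 3.88 mag [  1.5 -33.1  64.8] delta cm [-0.09 -0.15  0.18] turn -0.006 F [ 3.4 -0.9  3.3] w 0.016
```

Call:
arm_command(
  translation=[
    [1.0,0.1,0],
    [2.0,0.1,0],
    [3.0,0.1,0],
    [4.0,0.1,0],
    [4.0,0.1,0],
  ],
  turn=[0,0,0,0,0],
  hand=[1,1,1,1,1],
)

```text
clock: 4.3
eef_pos: [0.4977, 0.1089, 0.0647]
tool_rot: [0.667, 0.745, -0.001, 0.002]
ft_force: [1.2, -4.8, 6.7]
grip_width: 0.0158
```

```bash
sed -i 's/^MX=/O=O+np.array([.0015,.0002])\nMX=/' h.py; python3 -c "
from h import *
go(0,27,63)"
```

```text
t 4.3 mag [ 0.1  6.3 64.7] delta cm [ 2.07 -0.03  0.16] turn -0.006 F [ 1.2 -4.8  6.7] w 0.0158
```

Call:
arm_command(
  translation=[
    [1.0,0,0],
    [2.0,0,0],
    [2.8,0,0],
    [2.8,0,0],
  ],
  turn=[0,0,0,0],
  hand=[1,1,1,1],
)

```text
clock: 4.63
eef_pos: [0.4945, 0.136, 0.0646]
tool_rot: [0.667, 0.745, -0.001, 0.002]
ft_force: [2.4, -7.3, 7.1]
grip_width: 0.016
```

Call:
arm_command(
  translation=[
    [0.2,0,0],
    [0.2,0,0],
  ],
  turn=[0,0],
  hand=[1,1],
)

```text
clock: 4.8
eef_pos: [0.4944, 0.1371, 0.0646]
tool_rot: [0.667, 0.745, -0.001, 0.002]
ft_force: [1.2, -6.5, 7.1]
grip_width: 0.0158
```

Call:
arm_command(
  translation=[
    [0.2,0,0],
    [0.2,0,0],
  ],
  turn=[0,0],
  hand=[1,1],
)

```text
clock: 4.97
eef_pos: [0.4942, 0.1388, 0.0646]
tool_rot: [0.667, 0.745, -0.002, 0.003]
ft_force: [2.2, -7.9, 8.0]
grip_width: 0.0158
```

```bash
python3 -c "
from h import *
go(0,46,63)"
```

```text
t 4.97 mag [ 0.2 36.4 64.6] delta cm [ 0.96 -0.02  0.16] turn -0.008 F [ 2.2 -7.9  8. ] w 0.0158
```

Call:
arm_command(
  translation=[
    [0.2,0,0],
    [0.4,0,0],
    [0.4,0,0],
  ],
  turn=[0,0,0],
  hand=[1,1,1],
)

```text
clock: 5.22
eef_pos: [0.4937, 0.1427, 0.0646]
tool_rot: [0.667, 0.745, -0.002, 0.003]
ft_force: [1.8, -7.3, 7.3]
grip_width: 0.0159
```

Call:
arm_command(
  translation=[
    [0.2,0,0],
    [0.2,0,0],
  ],
  turn=[0,0],
  hand=[1,1],
)

```text
clock: 5.38
eef_pos: [0.4935, 0.1446, 0.0646]
tool_rot: [0.667, 0.745, -0.002, 0.003]
ft_force: [1.3, -6.6, 7.9]
grip_width: 0.0159
```

Call:
arm_command(
  translation=[
    [0.15,0,0],
    [0.15,0,0],
  ],
  turn=[0,0],
  hand=[1,1],
)

```text
clock: 5.55
eef_pos: [0.4934, 0.146, 0.0646]
tool_rot: [0.668, 0.745, -0.002, 0.003]
ft_force: [2.4, -8.2, 7.5]
grip_width: 0.0159
```

Call:
arm_command(
  translation=[
    [0.15,0,0],
    [0.15,0,0],
  ],
  turn=[0,0],
  hand=[1,1],
)

```text
clock: 5.72
eef_pos: [0.4932, 0.1474, 0.0646]
tool_rot: [0.668, 0.745, -0.002, 0.003]
ft_force: [2.3, -7.5, 8.2]
grip_width: 0.0158
```

Call:
arm_command(
  translation=[
    [0.1,0,0],
    [0.1,0,0],
  ],
  turn=[0,0],
  hand=[1,1],
)

```text
clock: 5.88
eef_pos: [0.4931, 0.1483, 0.0646]
tool_rot: [0.668, 0.745, -0.002, 0.003]
ft_force: [1.2, -8.0, 7.5]
grip_width: 0.016
```

Call:
arm_command(
  translation=[
    [0.1,0,0],
    [0.1,0,0],
  ],
  turn=[0,0],
  hand=[1,1],
)

```text
clock: 6.05
eef_pos: [0.493, 0.1493, 0.0646]
tool_rot: [0.668, 0.745, -0.002, 0.003]
ft_force: [2.2, -8.0, 7.2]
grip_width: 0.0159
```

Call:
arm_command(
  translation=[
    [0.1,0,0],
    [0.1,0,0],
  ],
  turn=[0,0],
  hand=[1,1],
)

```text
clock: 6.22
eef_pos: [0.4929, 0.1503, 0.0646]
tool_rot: [0.668, 0.745, -0.002, 0.003]
ft_force: [1.7, -7.9, 7.3]
grip_width: 0.0164
```

Call:
arm_command(
  translation=[
    [0.1,0,0],
    [0.1,0,0],
  ],
  turn=[0,0],
  hand=[1,1],
)

```text
clock: 6.38
eef_pos: [0.4928, 0.1506, 0.0646]
tool_rot: [0.668, 0.744, -0.002, 0.003]
ft_force: [1.9, -9.9, 8.8]
grip_width: 0.0161
```

Call:
arm_command(
  translation=[
    [0.05,0,0],
    [0.05,0,0],
  ],
  turn=[0,0],
  hand=[1,1],
)

```text
clock: 6.55
eef_pos: [0.4928, 0.1507, 0.0646]
tool_rot: [0.668, 0.744, -0.003, 0.004]
ft_force: [2.5, -10.4, 8.1]
grip_width: 0.0163
```

Buffer felt at about 81 mm travel, matching the picture's 81.5. Now back off about 1.5 mm and slide to +x.

Call:
arm_command(
  translation=[
    [-0.2,0,0],
    [-0.2,0,0],
    [-0.2,0.3,0],
    [-0.2,0.6,0],
    [-0.2,0.6,0],
  ],
  turn=[0,0,0,0,0],
  hand=[1,1,1,1,1],
)

```text
clock: 6.97
eef_pos: [0.4989, 0.1503, 0.0646]
tool_rot: [0.668, 0.745, -0.002, 0.003]
ft_force: [1.0, -9.1, 8.1]
grip_width: 0.0164
```

```bash
python3 -c "
from h import *
go(14,46,63)"
```

```text
t 6.97 mag [ 6.2 47.3 64.6] delta cm [-0.12  0.78  0.16] turn -0.008 F [ 1.  -9.1  8.1] w 0.0164
```

Call:
arm_command(
  translation=[
    [0,0.3,0],
    [0,0.5,0],
    [0,0.8,0],
    [0,0.8,0],
  ],
  turn=[0,0,0,0],
  hand=[1,1,1,1],
)

```text
clock: 7.3
eef_pos: [0.5069, 0.1512, 0.0646]
tool_rot: [0.668, 0.745, -0.002, 0.003]
ft_force: [1.2, -8.2, 8.6]
grip_width: 0.0161
```

```bash
python3 -c "
from h import *
go(14,43,63)"
```

```text
t 7.3 mag [14.2 47.3 64.6] delta cm [-0.43 -0.02  0.16] turn -0.008 F [ 1.2 -8.2  8.6] w 0.0161
```

Call:
arm_command(
  translation=[
    [-0.1,0,0],
    [-0.2,0,0],
    [-0.3,0,0],
    [-0.35,0,0],
    [-0.35,0,0],
  ],
  turn=[0,0,0,0,0],
  hand=[1,1,1,1,1],
)

```text
clock: 7.72
eef_pos: [0.5071, 0.1479, 0.0646]
tool_rot: [0.668, 0.745, -0.002, 0.002]
ft_force: [1.3, -7.4, 7.1]
grip_width: 0.0163
```

Call:
arm_command(
  translation=[
    [-0.1,0,0],
    [-0.1,0,0],
  ],
  turn=[0,0],
  hand=[1,1],
)

```text
clock: 7.88
eef_pos: [0.5072, 0.1475, 0.0646]
tool_rot: [0.667, 0.745, -0.001, 0.002]
ft_force: [1.8, -5.7, 7.6]
grip_width: 0.0162
```

```bash
python3 -c "
from h import *
go(14,43,63)"
```

```text
t 7.88 mag [14.1 43.5 64.6] delta cm [-0.05 -0.01  0.16] turn -0.008 F [ 1.8 -5.7  7.6] w 0.0162
```

Call:
arm_command(
  translation=[
    [-0.1,0,0],
    [-0.2,0,0],
    [-0.2,0,0],
  ],
  turn=[0,0,0],
  hand=[1,1,1],
)

```text
clock: 8.13
eef_pos: [0.5072, 0.1472, 0.0647]
tool_rot: [0.667, 0.745, -0.0, 0.001]
ft_force: [-0.3, -0.8, 6.5]
grip_width: 0.0163
```

```bash
python3 -c "
from h import *
go(14,43,63)"
```

```text
t 8.13 mag [14.1 43.3 64.7] delta cm [-0.03 -0.01  0.17] turn -0.007 F [-0.3 -0.8  6.5] w 0.0163
```

Force is now carried by the ledge, so I release and lift.

Call:
arm_command(
  translation=[
    [0,0,0],
    [0,0,0],
    [0,0,0],
    [0,0,0],
    [0,0,-2],
  ],
  turn=[0,0,0,0,0],
  hand=[0.4,0.4,0.4,0.4,0.4],
)

```text
clock: 8.55
eef_pos: [0.5034, 0.1468, 0.0803]
tool_rot: [0.667, 0.745, -0.004, -0.002]
ft_force: [-0.8, 0.9, 0.1]
grip_width: 0.0513
```

Call:
arm_command(
  translation=[
    [-1,0,-4],
    [-3,0,-6],
    [-6,-0.5,-6],
    [-10,-1,-6],
    [-10,-1,-6],
  ],
  turn=[0,0,0,0,0],
  hand=[0.4,0.4,0.4,0.4,0.4],
)

```text
clock: 8.97
eef_pos: [0.5076, 0.0419, 0.1444]
tool_rot: [0.669, 0.743, -0.001, 0.001]
ft_force: [-0.2, 0.3, -0.4]
grip_width: 0.0514
```

```bash
python3 -c "
from h import *
go(0,0,150,w=[.4838,-.1795])
im,D=camera('top');cv2.imwrite('pics/t2.png',cv2.resize(im[250:330,235:435],(800,320),interpolation=cv2.INTER_CUBIC)[:,:,::-1])"
```

```text
t 8.97 mag [  2.1 -61.4 144.4] delta cm [-21.77  -4.68  -0.5 ] turn -0.012 F [-0.2  0.3 -0.4] w 0.0514
```

View pics/t2.png

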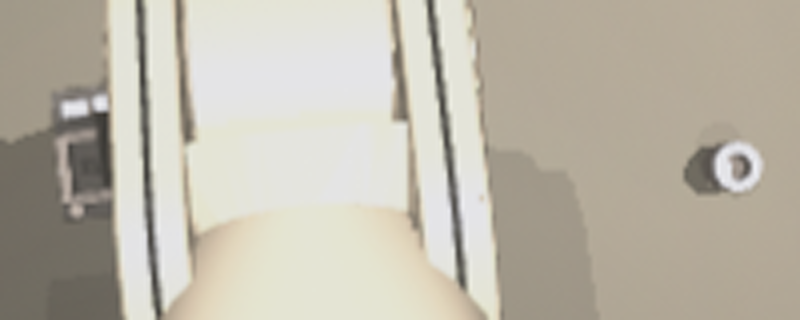

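Call:
arm_command(
  translation=[
    [-4,-0.8,0],
    [-8,-1.6,0],
    [-12,-2.4,0],
    [-16,-3.3,0],
    [-20,-4.2,0],
  ],
  turn=[-0.01,-0.01,-0.01,-0.01,-0.01],
  hand=[0.35,0.35,0.35,0.35,0.35],
)

```text
clock: 9.43
eef_pos: [0.4882, -0.1566, 0.1436]
tool_rot: [0.662, 0.749, 0.0, -0.001]
ft_force: [1.3, 0.4, -0.2]
grip_width: 0.0557
```

Call:
arm_command(
  translation=[
    [-1.8,-0.5,0],
    [-1.8,-0.5,2.0],
    [-1.8,-0.5,5],
    [-1.8,-0.5,5],
    [-1.8,-0.5,5],
  ],
  turn=[0,0,0,0,0],
  hand=[0.35,0.35,0.35,0.35,0.35],
)

```text
clock: 9.85
eef_pos: [0.484, -0.1733, 0.0924]
tool_rot: [0.663, 0.749, -0.001, -0.003]
ft_force: [0.5, -0.1, 1.0]
grip_width: 0.0555
```

```bash
python3 -c "
from h import *
go(0,0,30,w=[.4845,-.1793])
im,D=camera('top');a=im[250:330,235:435]
ims,D=camera('scene');b=ims[170:310,180:390]
can=np.vstack([cv2.resize(a,(800,320),interpolation=cv2.INTER_CUBIC),np.hstack([cv2.resize(ims[190:260,280:375],(380,280),interpolation=cv2.INTER_CUBIC),cv2.resize(ims[220:325,160:317],(420,280),interpolation=cv2.INTER_CUBIC)])])
cv2.imwrite('pics/t3.png',can[:,:,::-1])"
```

```text
t 9.85 mag [ -46.4 -272.3   92.4] delta cm [-0.62  0.01  6.24] turn 0.005 F [ 0.5 -0.1  1. ] w 0.0555
```

View pics/t3.png

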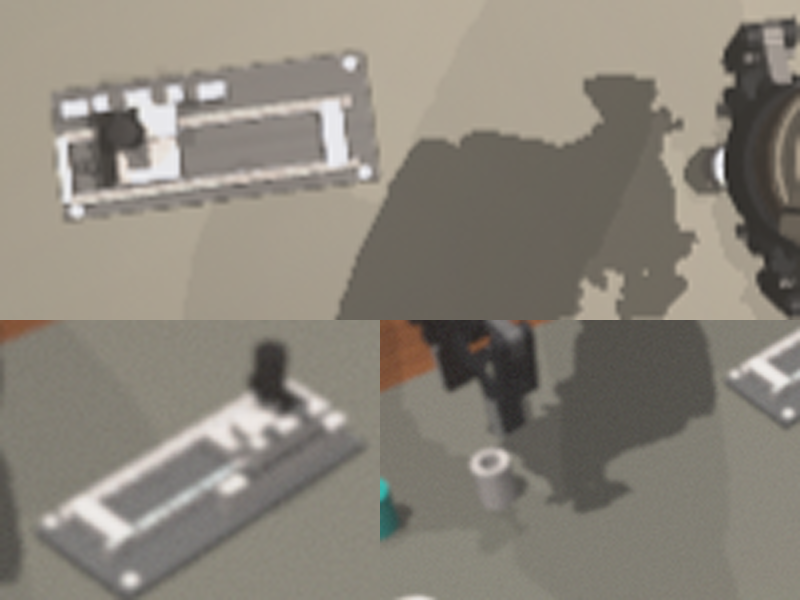

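The follower is hooked: the knob stands at crop (122,130), on the catch side behind the ledge, and the track is empty. Now lower onto bush A.

Call:
arm_command(
  translation=[
    [-0.6,0,1],
    [-0.6,0,3.5],
    [-0.6,0,6],
    [-0.6,0,6.2],
    [-0.6,0,6.2],
  ],
  turn=[0,0,0,0,0],
  hand=[0.35,0.35,0.35,0.35,0.35],
)

```text
clock: 10.37
eef_pos: [0.4855, -0.1802, 0.0314]
tool_rot: [0.663, 0.749, -0.001, -0.001]
ft_force: [-0.3, 0.2, 1.0]
grip_width: 0.0553
```

```bash
python3 -c "
from h import *
go(0,0,30,w=[.4845,-.1793])"
```

```text
t 10.37 mag [ -45.7 -279.4   31.4] delta cm [ 0.1  -0.09  0.14] turn 0.004 F [-0.3  0.2  1. ] w 0.0553
```

Call:
arm_command(
  translation=[
    [0.1,-0.1,0.1],
    [0.1,-0.1,0.1],
    [0.1,-0.1,0.1],
    [0.1,-0.1,0.1],
    [0.1,-0.1,0.1],
  ],
  turn=[0,0,0,0,0],
  hand=[0.35,1,1,1,1],
)

```text
clock: 10.78
eef_pos: [0.4865, -0.1802, 0.0328]
tool_rot: [0.663, 0.749, 0.001, 0.001]
ft_force: [-1.1, 0.1, 6.5]
grip_width: 0.0234
```

Call:
arm_command(
  translation=[
    [0,0,0],
    [0,0,-2],
    [0,0,-5],
  ],
  turn=[0,0,0],
  hand=[1,1,1],
)

```text
clock: 11.03
eef_pos: [0.4827, -0.1788, 0.0792]
tool_rot: [0.663, 0.749, -0.001, -0.003]
ft_force: [1.5, 0.3, -0.8]
grip_width: 0.024
```

```bash
python3 -c "
from h import *
go(0,-45,100)"
```

```text
t 11.03 mag [ -48.4 -277.7   79.2] delta cm [23.25  4.92 -2.03] turn 0.004 F [ 1.5  0.3 -0.8] w 0.024
```

Call:
arm_command(
  translation=[
    [4,0.8,-2],
    [8,1.6,-2],
    [12,2.5,-2],
    [16,3.4,-2],
    [20,4.3,-2],
  ],
  turn=[0,0,0,0,0],
  hand=[1,1,1,1,1],
)

```text
clock: 11.45
eef_pos: [0.5038, 0.025, 0.1019]
tool_rot: [0.663, 0.748, 0.0, 0.0]
ft_force: [1.3, 0.3, -1.0]
grip_width: 0.0238
```

Call:
arm_command(
  translation=[
    [3.3,0.6,0],
    [3.3,0.6,0],
    [3.3,0.6,0],
    [3.3,0.6,0],
  ],
  turn=[0,0,0,0],
  hand=[1,1,1,1],
)

```text
clock: 11.78
eef_pos: [0.5056, 0.0568, 0.1012]
tool_rot: [0.663, 0.749, -0.0, 0.0]
ft_force: [0.4, -0.0, -0.5]
grip_width: 0.0237
```

```bash
python3 -c "
from h import *
go(0.3,-44,60)"
```

```text
t 11.78 mag [  1.9 -46.3 101.2] delta cm [ 0.24 -0.15  4.12] turn 0.005 F [ 0.4 -0.  -0.5] w 0.0237
```

Call:
arm_command(
  translation=[
    [0.2,-0.2,0],
    [0.2,-0.2,2],
    [0.2,-0.2,4],
    [0.2,-0.2,4],
    [0.2,-0.2,4],
  ],
  turn=[0,0,0,0,0],
  hand=[1,1,1,1,1],
)

```text
clock: 12.2
eef_pos: [0.5021, 0.0573, 0.0604]
tool_rot: [0.664, 0.748, -0.001, -0.001]
ft_force: [0.5, -0.6, -1.5]
grip_width: 0.0237
```

```bash
python3 -c "
from h import *
go(0.3,-44,39)
im,D=camera('scene');cv2.imwrite('pics/s4.png',cv2.resize(im[180:270,270:390],(800,600),interpolation=cv2.INTER_CUBIC)[:,:,::-1])"
```

```text
t 12.2 mag [ -1.5 -45.5  60.4] delta cm [0.15 0.19 2.14] turn 0.002 F [ 0.5 -0.6 -1.5] w 0.0237
```

View pics/s4.png

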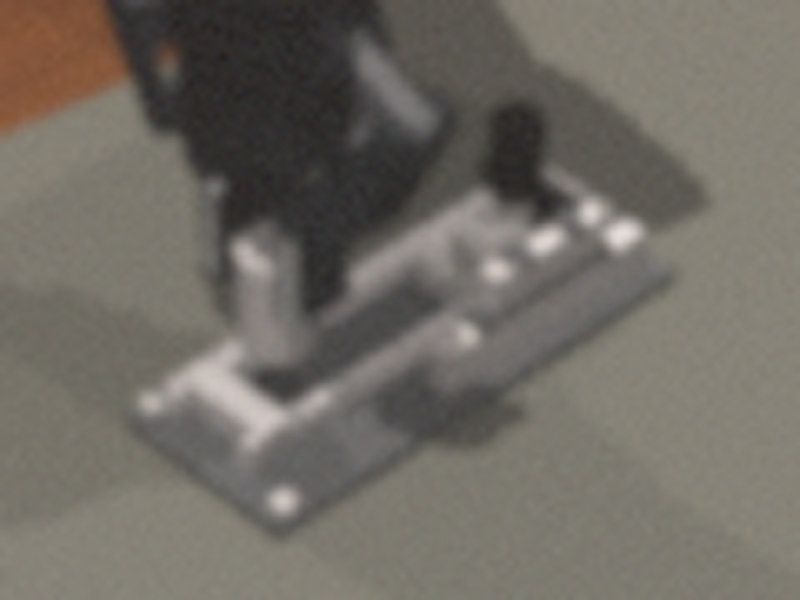

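Call:
arm_command(
  translation=[
    [0.15,0.2,0],
    [0.15,0.2,0],
    [0.15,0.2,0],
  ],
  turn=[0,0,0],
  hand=[1,1,1],
)

```text
clock: 12.5
eef_pos: [0.5064, 0.0604, 0.0622]
tool_rot: [0.663, 0.749, 0.001, 0.001]
ft_force: [0.2, -0.2, -1.4]
grip_width: 0.0242
```

```bash
python3 -c "
from h import *
for z in (.028,.064):
  for off in (-.006,-.003,0,.003):
    c=np.array([.5021,.0573])+MY*off
    q=np.array([px('scene',np.r_[c+.013*np.array([np.cos(a),np.sin(a)]),z]) for a in np.linspace(0,6.28,40)])
    print(z,off,'left',(q[:,1].min()-270)/.15,'right',(q[:,1].max()-270)/.15,'rows',(q[:,0].min()-180)/.15,(q[:,0].max()-180)/.15)
go(0.3,-44,39)"
```

```text
0.028 -0.006 left 217.11278979687413 right 301.53289967447677 rows 315.1600660087229 370.182624048998
0.028 -0.003 left 224.41129966700186 right 308.69751605755107 rows 310.8553897185544 365.7015612682454
0.028 0 left 231.68649263066186 right 315.8392912461064 rows 306.56427698272523 361.23492807305604
0.028 0.003 left 238.93848572883448 right 322.9583395344829 rows 302.2866606861868 356.7826514649331
0.064 -0.006 left 212.77200382002133 right 299.3825247401454 rows 224.26388289138137 278.8273963214448
0.064 -0.003 left 220.2700781104674 right 306.73589625971016 rows 219.9960626249424 274.3803477845719
0.064 0 left 227.7397206718111 right 314.06523911981367 rows 215.74199934888213 269.9479564342488
0.064 0.003 left 235.18494816486321 right 321.3706764664846 rows 211.50162346582192 265.53014642082417
t 12.5 mag [  3.1 -42.8  62.2] delta cm [-0.11 -0.28  2.32] turn 0.004 F [ 0.2 -0.2 -1.4] w 0.0242
```

Call:
arm_command(
  translation=[
    [0,0,0],
    [0,0,0],
    [0,0,0],
    [0,0,0],
  ],
  turn=[0,0,0,0],
  hand=[1,1,1,1],
)

```text
clock: 12.83
eef_pos: [0.5053, 0.0604, 0.0612]
tool_rot: [0.663, 0.749, 0.0, 0.0]
ft_force: [0.3, -0.2, -0.8]
grip_width: 0.0237
```

```bash
python3 -c "
from h import *
go(0.3,-44,39)"
```

```text
t 12.83 mag [  2.1 -42.7  61.2] delta cm [-0.13 -0.18  2.22] turn 0.004 F [ 0.3 -0.2 -0.8] w 0.0237
```

Call:
arm_command(
  translation=[
    [-0.1,-0.2,0.5],
    [-0.1,-0.2,1.0],
    [-0.1,-0.2,1.0],
    [-0.1,-0.2,1.0],
    [-0.1,-0.2,1.0],
  ],
  turn=[0,0,0,0,0],
  hand=[1,1,1,1,1],
)

```text
clock: 13.25
eef_pos: [0.5033, 0.0591, 0.0509]
tool_rot: [0.663, 0.749, -0.0, -0.0]
ft_force: [-0.6, 1.0, -1.7]
grip_width: 0.0235
```

Call:
arm_command(
  translation=[
    [0,0,0],
    [0,0,0],
    [0,0,0],
  ],
  turn=[0,0,0],
  hand=[1,1,1],
)

```text
clock: 13.5
eef_pos: [0.5037, 0.0592, 0.0513]
tool_rot: [0.663, 0.749, 0.0, 0.0]
ft_force: [-0.5, 0.3, -1.1]
grip_width: 0.0237
```

```bash
python3 -c "
from h import *
go(0.3,-44,39)"
```

```text
t 13.5 mag [  0.2 -43.7  51.3] delta cm [-0.03  0.    1.23] turn 0.004 F [-0.5  0.3 -1.1] w 0.0237
```

Call:
arm_command(
  translation=[
    [0,0,0.2],
    [0,0,0.4],
    [0,0,0.6],
    [0,0,0.6],
  ],
  turn=[0,0,0,0],
  hand=[1,1,1,1],
)

```text
clock: 13.83
eef_pos: [0.503, 0.0591, 0.0446]
tool_rot: [0.663, 0.749, -0.0, -0.0]
ft_force: [-0.3, 0.4, -0.9]
grip_width: 0.0239
```

Call:
arm_command(
  translation=[
    [0,0,0.2],
    [0,0,0.4],
    [0,0,0.4],
  ],
  turn=[0,0,0],
  hand=[1,1,1],
)

```text
clock: 14.08
eef_pos: [0.5032, 0.0591, 0.0407]
tool_rot: [0.663, 0.749, -0.0, -0.0]
ft_force: [0.1, -0.2, -1.1]
grip_width: 0.0236
```

```bash
python3 -c "
from h import *
go(0.3,-44,39)"
```

```text
t 14.08 mag [ -0.2 -43.8  40.7] delta cm [-0.02  0.05  0.17] turn 0.004 F [ 0.1 -0.2 -1.1] w 0.0236
```

Call:
arm_command(
  translation=[
    [0,0,0.1],
    [0,0,0.2],
    [0,0,0.2],
  ],
  turn=[0,0,0],
  hand=[1,1,1],
)

```text
clock: 14.33
eef_pos: [0.5034, 0.0591, 0.039]
tool_rot: [0.663, 0.749, -0.0, -0.0]
ft_force: [0.8, 0.3, -1.3]
grip_width: 0.0236
```

Call:
arm_command(
  translation=[
    [0,0,0.1],
    [0,0,0.1],
  ],
  turn=[0,0],
  hand=[1,1],
)

```text
clock: 14.5
eef_pos: [0.5035, 0.0592, 0.0388]
tool_rot: [0.663, 0.749, 0.0, 0.0]
ft_force: [-2.1, 0.3, 4.3]
grip_width: 0.0234
```

Floor contact felt at z = 38.8 as predicted. Release, lift and go to bush B.

Call:
arm_command(
  translation=[
    [0,0,0],
    [0,0,0],
    [0,0,0],
    [0,0,0],
    [0,0,-3],
  ],
  turn=[0,0,0,0,0],
  hand=[0.35,0.35,0.35,0.35,0.35],
)

```text
clock: 14.92
eef_pos: [0.4991, 0.0586, 0.0635]
tool_rot: [0.663, 0.749, -0.004, -0.004]
ft_force: [0.0, -0.9, -0.1]
grip_width: 0.0558
```

Call:
arm_command(
  translation=[
    [0,0,-4],
    [-4,0,-7],
    [-8,0,-7],
    [-12,0,-7],
    [-16,0,-7],
  ],
  turn=[0,0,0,0,0],
  hand=[0.35,0.35,0.35,0.35,0.35],
)

```text
clock: 15.33
eef_pos: [0.5234, -0.0992, 0.1395]
tool_rot: [0.662, 0.749, 0.001, 0.001]
ft_force: [1.0, 0.9, 0.2]
grip_width: 0.0554
```

```bash
python3 -c "
from h import *
go(0,0,100,w=[.4662,-.3178])"
```

```text
t 15.33 mag [   1.4 -203.3  139.5] delta cm [-21.    -8.36   3.95] turn 0.006 F [1.  0.9 0.2] w 0.0554
```

Call:
arm_command(
  translation=[
    [-4,-1.6,0],
    [-8,-3.2,0],
    [-12,-4.8,0],
    [-16,-6.4,0],
    [-20,-8.0,0],
  ],
  turn=[0,0,0,0,0],
  hand=[0.35,0.35,0.35,0.35,0.35],
)

```text
clock: 15.75
eef_pos: [0.4682, -0.301, 0.1381]
tool_rot: [0.663, 0.749, 0.0, 0.0]
ft_force: [1.0, -0.1, -0.4]
grip_width: 0.0558
```

Call:
arm_command(
  translation=[
    [-1,-0.4,0],
    [-1,-0.4,2],
    [-1,-0.4,4],
    [-1,-0.4,4],
    [-1,-0.4,4],
  ],
  turn=[0,0,0,0,0],
  hand=[0.35,0.35,0.35,0.35,0.35],
)

```text
clock: 16.17
eef_pos: [0.4653, -0.3086, 0.097]
tool_rot: [0.663, 0.749, -0.0, -0.002]
ft_force: [-0.4, 0.2, 0.0]
grip_width: 0.0555
```

```bash
python3 -c "
from h import *
go(0,0,30,w=[.4662,-.3178])
im,D=camera('top');np.save('D2.npy',D);P=[]
M=[]
for i in range(255,315):
    for j in range(240,340):
        if D[i,j]>0:
            p=at_d('top',(i,j),D);e=p[:2]-(O-[.0015,.0002]);M.append([e@MX*1e3,e@MY*1e3,p[2]*1e3])
M=np.array(M);s=(abs(M[:,0])<15)&(M[:,1]<-10)&(M[:,1]>-62)&(M[:,2]>34)
print('bush in track',s.sum(),(M[s].max(0)+M[s].min(0))/2,M[s].mean(0))
s=(M[:,2]>68);print('knob',M[s].mean(0))
cv2.imwrite('pics/t5.png',np.vstack([cv2.resize(im[255:315,240:340],(500,300)),cv2.resize(im[260:320,420:520],(500,300))])[:,:,::-1])"
```

```text
t 16.17 mag [ -80.8 -404.6   97. ] delta cm [-0.94 -0.01  6.7 ] turn 0.004 F [-0.4  0.2  0. ] w 0.0555
bush in track 75 [ -0.37616875 -43.18917548  40.57039138] [ -0.49102541 -43.70084219  43.07216923]
knob [13.24572088 41.45467891 76.67408106]
```

View pics/t5.png

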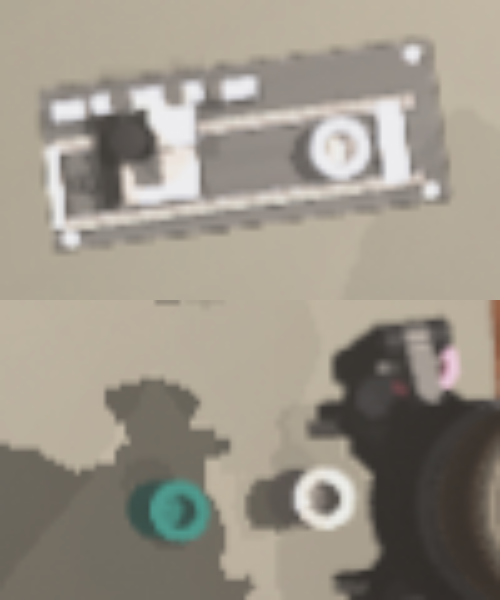

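Bush A stands in the track (upper crop 342,148; y about -43). Bush B (lower crop 323,497) is plain steel, next to the turquoise look-alike.

Call:
arm_command(
  translation=[
    [-0.9,0,0],
    [-0.9,0,3],
    [-0.9,0,6],
    [-0.9,0,6.6],
    [-0.9,0,6.6],
  ],
  turn=[0,0,0,0,0],
  hand=[0.35,0.35,0.35,0.35,0.35],
)

```text
clock: 16.63
eef_pos: [0.4664, -0.3177, 0.0308]
tool_rot: [0.663, 0.749, -0.0, -0.002]
ft_force: [-0.6, 0.3, 0.9]
grip_width: 0.0556
```

```bash
python3 -c "
from h import *
go(0,0,30,w=[.4662,-.3178])"
```

```text
t 16.63 mag [ -80.8 -413.7   30.8] delta cm [-0.01 -0.02  0.08] turn 0.004 F [-0.6  0.3  0.9] w 0.0556
```

Call:
arm_command(
  translation=[
    [0,0,0],
    [0,0,0],
    [0,0,0],
    [0,0,0],
    [0,0,0],
  ],
  turn=[0,0,0,0,0],
  hand=[1,1,1,1,1],
)

```text
clock: 17.05
eef_pos: [0.469, -0.3196, 0.0346]
tool_rot: [0.663, 0.749, 0.0, 0.002]
ft_force: [-0.4, -0.2, 6.8]
grip_width: 0.0238
```

Call:
arm_command(
  translation=[
    [0,0,0],
    [0,0,-2],
    [0,0,-6],
    [0,0,-7],
  ],
  turn=[0,0,0,0],
  hand=[1,1,1,1],
)

```text
clock: 17.38
eef_pos: [0.4698, -0.3201, 0.1076]
tool_rot: [0.663, 0.749, 0.001, 0.004]
ft_force: [1.8, -2.0, 0.2]
grip_width: 0.0235
```

```bash
python3 -c "
from h import *
go(0.3,-14,102)"
```

```text
t 17.38 mag [ -77.6 -416.5  107.6] delta cm [40.22  7.95  0.4 ] turn 0.004 F [ 1.8 -2.   0.2] w 0.0235
```

Call:
arm_command(
  translation=[
    [4,0.8,0],
    [8,1.6,0],
    [12,2.4,0],
    [16,3.2,0],
    [20,4.0,0],
  ],
  turn=[0,0,0,0,0],
  hand=[1,1,1,1,1],
)

```text
clock: 17.8
eef_pos: [0.4831, -0.1136, 0.1027]
tool_rot: [0.663, 0.748, 0.0, 0.001]
ft_force: [1.2, 0.2, -1.5]
grip_width: 0.0233
```

Call:
arm_command(
  translation=[
    [4,0.8,0],
    [8,1.6,0],
    [12,2.4,0],
    [16,3.2,0],
    [19,3.8,0],
  ],
  turn=[0,0,0,0,0],
  hand=[1,1,1,1,1],
)

```text
clock: 18.22
eef_pos: [0.498, 0.0813, 0.1028]
tool_rot: [0.662, 0.749, 0.001, 0.0]
ft_force: [0.2, -0.1, -0.6]
grip_width: 0.0233
```

Call:
arm_command(
  translation=[
    [0,0,0],
    [0,0,0],
    [0,0,0],
    [0,0,0],
  ],
  turn=[0,0,0,0],
  hand=[1,1,1,1],
)

```text
clock: 18.55
eef_pos: [0.4977, 0.0771, 0.1022]
tool_rot: [0.664, 0.748, -0.0, 0.0]
ft_force: [1.3, 0.1, -0.9]
grip_width: 0.0238
```

```bash
python3 -c "
from h import *
go(0.3,-16,56)"
```

```text
t 18.55 mag [ -3.6 -25.2 102.2] delta cm [0.93 0.39 4.62] turn 0.003 F [ 1.3  0.1 -0.9] w 0.0238
```

Call:
arm_command(
  translation=[
    [0.9,0.4,0],
    [0.9,0.4,1.5],
    [0.9,0.4,3.5],
    [0.9,0.4,4.5],
    [0.9,0.4,4.5],
  ],
  turn=[0,0,0,0,0],
  hand=[1,1,1,1,1],
)

```text
clock: 18.97
eef_pos: [0.4986, 0.0866, 0.0548]
tool_rot: [0.664, 0.748, -0.002, -0.002]
ft_force: [0.5, -0.3, -0.8]
grip_width: 0.0232
```

Call:
arm_command(
  translation=[
    [0,0,0],
    [0,0,0],
    [0,0,0],
    [0,0,0],
  ],
  turn=[0,0,0,0],
  hand=[1,1,1,1],
)

```text
clock: 19.3
eef_pos: [0.5015, 0.0876, 0.0581]
tool_rot: [0.663, 0.749, 0.001, 0.001]
ft_force: [-0.2, -0.1, -0.6]
grip_width: 0.0237
```

```bash
python3 -c "
from h import *
go(0.3,-16,40.6)"
```

```text
t 19.3 mag [  1.4 -15.3  58.1] delta cm [-0.07 -0.12  1.75] turn 0.004 F [-0.2 -0.1 -0.6] w 0.0237
```

Call:
arm_command(
  translation=[
    [0,-0.12,0],
    [0,-0.12,0.3],
    [0,-0.12,0.6],
    [0,-0.12,0.6],
    [0,-0.12,0.6],
  ],
  turn=[0,0,0,0,0],
  hand=[1,1,1,1,1],
)

```text
clock: 19.72
eef_pos: [0.4991, 0.0873, 0.0508]
tool_rot: [0.663, 0.749, -0.0, -0.0]
ft_force: [0.1, -0.8, -0.8]
grip_width: 0.0235
```

Call:
arm_command(
  translation=[
    [0,0,0],
    [0,0,0],
  ],
  turn=[0,0],
  hand=[1,1],
)

```text
clock: 19.88
eef_pos: [0.4995, 0.0874, 0.0511]
tool_rot: [0.663, 0.749, -0.0, 0.0]
ft_force: [0.1, 0.4, -1.6]
grip_width: 0.0234
```

```bash
python3 -c "
from h import *
go(0.3,-16,40.6)"
```

```text
t 19.88 mag [ -0.6 -15.3  51.1] delta cm [-0.07  0.09  1.05] turn 0.004 F [ 0.1  0.4 -1.6] w 0.0234
```

Call:
arm_command(
  translation=[
    [0,0.07,0.1],
    [0,0.07,0.3],
    [0,0.07,0.5],
    [0,0.07,0.7],
    [0,0.07,0.7],
  ],
  turn=[0,0,0,0,0],
  hand=[1,1,1,1,1],
)

```text
clock: 20.3
eef_pos: [0.4997, 0.0874, 0.0436]
tool_rot: [0.663, 0.749, -0.0, -0.0]
ft_force: [0.1, -0.2, -0.8]
grip_width: 0.0236
```

Call:
arm_command(
  translation=[
    [0,0,0.1],
    [0,0,0.2],
    [0,0,0.2],
  ],
  turn=[0,0,0],
  hand=[1,1,1],
)

```text
clock: 20.55
eef_pos: [0.5, 0.0874, 0.0419]
tool_rot: [0.663, 0.749, -0.0, -0.0]
ft_force: [0.2, 0.3, -0.8]
grip_width: 0.0236
```

Call:
arm_command(
  translation=[
    [0,0,0.1],
    [0,0,0.1],
  ],
  turn=[0,0],
  hand=[1,1],
)

```text
clock: 20.72
eef_pos: [0.5001, 0.0874, 0.041]
tool_rot: [0.663, 0.749, -0.0, -0.0]
ft_force: [-0.3, -0.4, -1.9]
grip_width: 0.0234
```

Call:
arm_command(
  translation=[
    [0,0,0.1],
    [0,0,0.1],
    [0,0,0.1],
  ],
  turn=[0,0,0],
  hand=[1,1,1],
)

```text
clock: 20.97
eef_pos: [0.5003, 0.0875, 0.0406]
tool_rot: [0.663, 0.749, 0.0, 0.0]
ft_force: [-1.0, -1.1, 4.3]
grip_width: 0.0237
```

Call:
arm_command(
  translation=[
    [0,0,0],
    [0,0,0],
    [0,0,0],
    [0,0,0],
    [0,0,-3],
  ],
  turn=[0,0,0,0,0],
  hand=[0.35,0.35,0.35,0.35,0.35],
)

```text
clock: 21.38
eef_pos: [0.4958, 0.0867, 0.0655]
tool_rot: [0.663, 0.749, -0.004, -0.003]
ft_force: [0.7, 0.0, -0.6]
grip_width: 0.0552
```

Call:
arm_command(
  translation=[
    [0,0,-4],
    [-4,0,-7],
    [-8,0,-7],
    [-12,0,-7],
    [-16,0,-7],
  ],
  turn=[0,0,0,0,0],
  hand=[0.35,0.35,0.35,0.35,0.35],
)

```text
clock: 21.8
eef_pos: [0.5201, -0.0709, 0.1415]
tool_rot: [0.662, 0.749, 0.001, 0.001]
ft_force: [0.5, 0.5, -0.5]
grip_width: 0.0551
```

Call:
arm_command(
  translation=[
    [-4,0,0],
    [-6,0,0],
    [-6,0,0],
    [-6,0,0],
  ],
  turn=[0,0,0,0],
  hand=[0.35,0.35,0.35,0.35],
)

```text
clock: 22.13
eef_pos: [0.5263, -0.1302, 0.1398]
tool_rot: [0.664, 0.748, 0.0, -0.0]
ft_force: [-0.0, -0.2, -0.4]
grip_width: 0.0558
```

```bash
cat > chk.py <<'E'
from h import *
import sys
im,D=camera('top');M=[]
for i in range(255,315):
    for j in range(240,340):
        if D[i,j]>0:
            p=at_d('top',(i,j),D);e=p[:2]-(O-[.0015,.0002]);M.append([e@MX*1e3,e@MY*1e3,p[2]*1e3])
M=np.array(M)
for lo,hi in eval(sys.argv[1]):
    s=(abs(M[:,0])<16)&(M[:,1]<hi)&(M[:,1]>lo)&(M[:,2]>36)&(M[:,2]<50)
    if s.sum():print('bush',s.sum(),(M[s].max(0)+M[s].min(0))/2,M[s].mean(0))
s=(M[:,2]>68);print('knob',M[s].mean(0) if s.any() else None)
ims,_=camera('scene')
cv2.imwrite(f'pics/{sys.argv[2]}.png',np.vstack([cv2.resize(im[255:315,240:340],(500,300),interpolation=cv2.INTER_CUBIC),cv2.resize(ims[190:265,275:400],(500,300),interpolation=cv2.INTER_CUBIC)])[:,:,::-1])
E
python3 chk.py "[(-62,-29.5),(-29.5,2)]" t6
python3 -c "
from h import *
go(14,43,110)"
```

```text
bush 75 [ -0.41317836 -43.22329397  42.21181713] [ -0.49403118 -43.70472349  43.14373167]
bush 80 [ -0.72209121 -14.86030841  42.81215865] [ -0.63188784 -14.90012355  42.96444892]
knob [13.3061327  41.40107666 76.75210698]
t 22.23 mag [   0.7 -232.6  139.8] delta cm [27.55  1.46  3.  ] turn 0.005 F [-0.1 -0.   0. ] w 0.0557
```

View pics/t6.png

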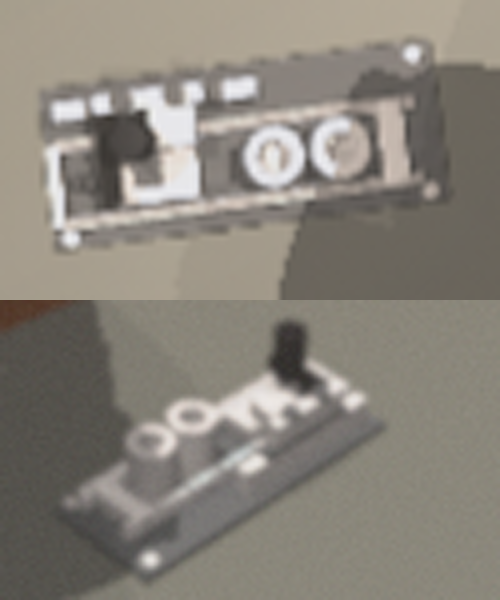

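Both bushes stand upright in the track (upper crop 342,150 and 273,157) with the follower still hooked. Return to the knob.

Call:
arm_command(
  translation=[
    [4,0.2,0],
    [8,0.5,0],
    [12,0.7,0],
    [16,0.9,0],
    [20,1.1,0],
  ],
  turn=[0,0,0,0,0],
  hand=[0.35,0.35,0.35,0.35,0.35],
)

```text
clock: 22.65
eef_pos: [0.5121, 0.0741, 0.1402]
tool_rot: [0.662, 0.749, 0.0, -0.0]
ft_force: [0.4, 0.2, -0.1]
grip_width: 0.0559
```

Call:
arm_command(
  translation=[
    [4,0.2,1],
    [7.5,0.4,2],
    [7.5,0.4,3],
    [7.5,0.4,3],
    [7.5,0.4,3],
  ],
  turn=[0,0,0,0,0],
  hand=[0.35,0.35,0.35,0.35,0.35],
)

```text
clock: 23.07
eef_pos: [0.5067, 0.1466, 0.1095]
tool_rot: [0.662, 0.749, -0.001, -0.0]
ft_force: [-0.2, 0.9, -0.6]
grip_width: 0.0549
```

Call:
arm_command(
  translation=[
    [0,0,0],
    [0,0,0],
    [0,0,0],
  ],
  turn=[0,0,0],
  hand=[0.35,0.35,0.35],
)

```text
clock: 23.32
eef_pos: [0.5088, 0.1448, 0.1108]
tool_rot: [0.664, 0.748, 0.0, 0.0]
ft_force: [-0.3, -0.7, 0.1]
grip_width: 0.0558
```

```bash
python3 -c "
from h import *
go(14,43.5,64)"
```

```text
t 23.32 mag [ 15.3  40.7 110.8] delta cm [ 0.28 -0.14  4.68] turn 0.002 F [-0.3 -0.7  0.1] w 0.0558
```

Call:
arm_command(
  translation=[
    [0.3,-0.1,0],
    [0.3,-0.1,2],
    [0.3,-0.1,4],
    [0.3,-0.1,4.6],
    [0.3,-0.1,4.6],
  ],
  turn=[0,0,0,0,0],
  hand=[0.35,0.35,0.35,0.35,0.35],
)

```text
clock: 23.73
eef_pos: [0.5053, 0.1477, 0.0625]
tool_rot: [0.663, 0.748, -0.002, -0.001]
ft_force: [-0.3, -0.3, 0.3]
grip_width: 0.0555
```

Call:
arm_command(
  translation=[
    [0,0,0],
    [0,0,0],
    [0,0,0],
  ],
  turn=[0,0,0],
  hand=[0.35,0.35,0.35],
)

```text
clock: 23.98
eef_pos: [0.5078, 0.1488, 0.0653]
tool_rot: [0.663, 0.748, 0.001, 0.001]
ft_force: [-0.0, -1.2, -0.4]
grip_width: 0.0556
```

```bash
python3 -c "
from h import *
go(14,43.5,64)"
```

```text
t 23.98 mag [14.8 44.8 65.3] delta cm [-0.13 -0.09  0.13] turn 0.004 F [-0.  -1.2 -0.4] w 0.0556
```

Call:
arm_command(
  translation=[
    [-0.1,-0.05,0.1],
    [-0.1,-0.05,0.1],
    [-0.1,-0.05,0.1],
    [-0.1,-0.05,0.1],
    [-0.1,-0.05,0.1],
  ],
  turn=[0,0,0,0,0],
  hand=[0.35,0.35,1,1,1],
)

```text
clock: 24.4
eef_pos: [0.5065, 0.1476, 0.0632]
tool_rot: [0.663, 0.749, 0.0, 0.0]
ft_force: [-0.2, 1.1, -0.0]
grip_width: 0.0196
```

Call:
arm_command(
  translation=[
    [0,0,0],
    [0,0,0],
    [0,0,0],
    [0,0,0],
  ],
  turn=[0,0,0,0],
  hand=[1,1,1,1],
)

```text
clock: 24.73
eef_pos: [0.5068, 0.1476, 0.0634]
tool_rot: [0.663, 0.749, 0.0, 0.0]
ft_force: [1.3, -0.6, 1.6]
grip_width: 0.016
```

```bash
python3 -c "
from h import *
go(14,48,64)"
```

```text
t 24.73 mag [13.7 43.7 63.4] delta cm [ 0.43  0.03 -0.06] turn 0.004 F [ 1.3 -0.6  1.6] w 0.016
```

Call:
arm_command(
  translation=[
    [0.1,0,0],
    [0.2,0,0],
    [0.3,0,0],
    [0.4,0,0],
    [0.4,0,0],
  ],
  turn=[0,0,0,0,0],
  hand=[1,1,1,1,1],
)

```text
clock: 25.15
eef_pos: [0.5065, 0.1492, 0.0634]
tool_rot: [0.664, 0.748, -0.002, 0.002]
ft_force: [1.7, -7.9, 3.6]
grip_width: 0.0162
```

```bash
python3 -c "
from h import *
go(14,48,64)"
```

```text
t 25.15 mag [13.6 45.3 63.4] delta cm [ 0.27  0.04 -0.06] turn 0.002 F [ 1.7 -7.9  3.6] w 0.0162
```

Call:
arm_command(
  translation=[
    [0.1,0,0],
    [0.22,0,0],
    [0.22,0,0],
  ],
  turn=[0,0,0],
  hand=[1,1,1],
)

```text
clock: 25.4
eef_pos: [0.5062, 0.1512, 0.0633]
tool_rot: [0.664, 0.748, -0.002, 0.002]
ft_force: [1.6, -8.0, 3.6]
grip_width: 0.016
```

Call:
arm_command(
  translation=[
    [0,-0.3,0],
    [0,-0.6,0],
    [0,-0.6,0],
  ],
  turn=[0,0,0],
  hand=[1,1,1],
)

```text
clock: 25.65
eef_pos: [0.4997, 0.1504, 0.0633]
tool_rot: [0.664, 0.748, -0.002, 0.002]
ft_force: [-0.1, -8.1, 3.8]
grip_width: 0.0164
```

```bash
python3 -c "
from h import *
go(1,48,64)"
```

```text
t 25.65 mag [ 7.  47.3 63.3] delta cm [ 0.07 -0.6  -0.07] turn 0.002 F [-0.1 -8.1  3.8] w 0.0164
```

Call:
arm_command(
  translation=[
    [0,-0.3,0],
    [0,-0.6,0],
    [0,-0.65,0],
    [0,-0.65,0],
  ],
  turn=[0,0,0,0],
  hand=[1,1,1,1],
)

```text
clock: 25.98
eef_pos: [0.4934, 0.1497, 0.0633]
tool_rot: [0.664, 0.748, -0.002, 0.002]
ft_force: [0.1, -7.6, 4.2]
grip_width: 0.0164
```

```bash
python3 -c "
from h import *
go(0.6,13.5,64)"
```

```text
t 25.98 mag [ 0.6 47.3 63.3] delta cm [-3.38 -0.01 -0.05] turn 0.002 F [ 0.1 -7.6  4.2] w 0.0164
```

Call:
arm_command(
  translation=[
    [-0.5,0,0],
    [-1.0,0,0],
    [-1.5,0,0],
    [-2.0,0,0],
    [-2.2,0,0],
  ],
  turn=[0,0,0,0,0],
  hand=[1,1,1,1,1],
)

```text
clock: 26.4
eef_pos: [0.496, 0.1279, 0.0633]
tool_rot: [0.664, 0.748, -0.002, 0.002]
ft_force: [0.5, -6.2, 3.8]
grip_width: 0.0159
```

Call:
arm_command(
  translation=[
    [-0.1,0,0],
    [-0.2,0,0],
    [-0.3,0,0],
    [-0.4,0,0],
    [-0.5,0,0],
  ],
  turn=[0,0,0,0,0],
  hand=[1,1,1,1,1],
)

```text
clock: 26.82
eef_pos: [0.4966, 0.1236, 0.0634]
tool_rot: [0.664, 0.748, -0.001, 0.001]
ft_force: [-0.4, -5.6, 4.6]
grip_width: 0.0164
```

```bash
python3 -c "
from h import *
go(0.6,15.3,64)"
```

```text
t 26.82 mag [ 0.7 21.  63.4] delta cm [-0.57 -0.02 -0.06] turn 0.003 F [-0.4 -5.6  4.6] w 0.0164
```

Call:
arm_command(
  translation=[
    [-0.1,0,0],
    [-0.2,0,0],
    [-0.3,0,0],
    [-0.4,0,0],
    [-0.4,0,0],
  ],
  turn=[0,0,0,0,0],
  hand=[1,1,1,1,1],
)

```text
clock: 27.23
eef_pos: [0.4971, 0.1199, 0.0634]
tool_rot: [0.664, 0.748, -0.001, 0.001]
ft_force: [0.8, -6.3, 4.8]
grip_width: 0.0162
```

Call:
arm_command(
  translation=[
    [-0.1,0,0],
    [-0.2,0,0],
    [-0.2,0,0],
  ],
  turn=[0,0,0],
  hand=[1,1,1],
)

```text
clock: 27.48
eef_pos: [0.4974, 0.1184, 0.0634]
tool_rot: [0.663, 0.748, -0.001, 0.001]
ft_force: [0.7, -5.4, 4.9]
grip_width: 0.0162
```

```bash
python3 -c "
from h import *
go(0.6,15.3,64)"
```

```text
t 27.48 mag [ 1.  15.8 63.4] delta cm [-0.05 -0.04 -0.06] turn 0.003 F [ 0.7 -5.4  4.9] w 0.0162
```

Call:
arm_command(
  translation=[
    [-0.1,0,0],
    [-0.15,0,0],
    [-0.15,0,0],
  ],
  turn=[0,0,0],
  hand=[1,1,1],
)

```text
clock: 27.73
eef_pos: [0.4976, 0.118, 0.0634]
tool_rot: [0.663, 0.749, 0.0, -0.0]
ft_force: [-1.3, -3.3, 5.7]
grip_width: 0.0161
```

Call:
arm_command(
  translation=[
    [-0.1,0,0],
    [-0.1,0,0],
    [-0.1,0,0],
  ],
  turn=[0,0,0],
  hand=[1,1,1],
)

```text
clock: 27.98
eef_pos: [0.4977, 0.1177, 0.0634]
tool_rot: [0.663, 0.749, 0.001, -0.0]
ft_force: [-0.7, -0.8, 5.1]
grip_width: 0.0162
```

```bash
python3 -c "
from h import *
go(0.6,15.3,64)"
```

```text
t 27.98 mag [ 1.2 15.1 63.4] delta cm [ 0.02 -0.06 -0.06] turn 0.004 F [-0.7 -0.8  5.1] w 0.0162
```

The bushes carry the spring load now (follower about 0.048). Release, lift straight up and look.

Call:
arm_command(
  translation=[
    [0,0,0],
    [0,0,0],
    [0,0,0],
    [0,0,0],
    [0,0,0],
  ],
  turn=[0,0,0,0,0],
  hand=[1,0.35,0.35,0.35,0.35],
)

```text
clock: 28.4
eef_pos: [0.4971, 0.1172, 0.0627]
tool_rot: [0.663, 0.749, -0.0, -0.0]
ft_force: [0.7, -0.7, 0.1]
grip_width: 0.0556
```

Call:
arm_command(
  translation=[
    [0,0,-2],
    [0,0,-6],
    [-4,0,-8],
    [-8,0,-8],
    [-12,0,-8],
  ],
  turn=[0,0,0,0,0],
  hand=[0.35,0.35,0.35,0.35,0.35],
)

```text
clock: 28.82
eef_pos: [0.5136, -0.0025, 0.1452]
tool_rot: [0.662, 0.75, 0.002, 0.002]
ft_force: [0.6, 0.2, -0.4]
grip_width: 0.0556
```

Call:
arm_command(
  translation=[
    [-4,0,0],
    [-8,0,0],
    [-12,0,0],
    [-14,0,0],
    [-14,0,0],
  ],
  turn=[0,0,0,0,0],
  hand=[0.35,0.35,0.35,0.35,0.35],
)

```text
clock: 29.23
eef_pos: [0.5293, -0.1455, 0.1428]
tool_rot: [0.665, 0.747, -0.0, 0.001]
ft_force: [-0.7, -0.3, 0.4]
grip_width: 0.0557
```

```bash
python3 chk.py "[(-62,-34),(-34,-7)]" t7
```

```text
bush 81 [ -0.6265438  -47.07610367  44.06987412] [ -0.61391182 -47.1227193   43.29120884]
bush 76 [  0.0442948  -21.11832735  44.01443706] [ -0.46407352 -21.05745543  43.20418616]
knob [ 0.261789   13.32745879 76.8017778 ]
```

View pics/t7.png

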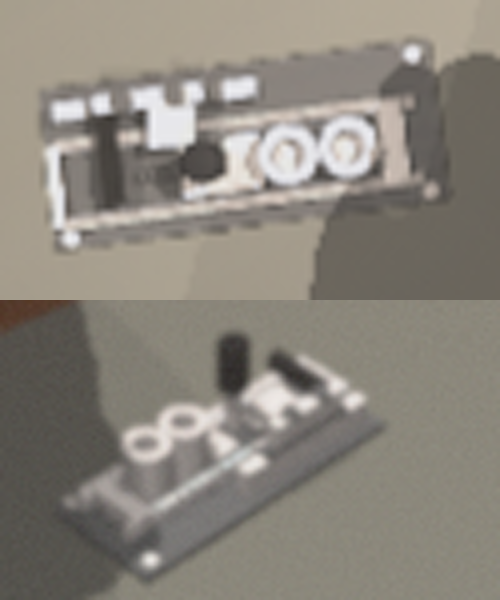

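Both bushes stand packed against the stop (upper crop 347,147 and 288,153), with the follower behind them. They measure y -47 and -21 mm, and the knob at 13.3 mm puts the follower at about 0.047.

```bash
python3 -c "
from workcell import *
print(job_done())"
```

```text
the job is handed in; nothing more can be done
None
```

The magazine is loaded and the job was handed in at about 29 s of the 72 s allowed; no verdict was reported.

- **Hooking:** I drew the follower back and felt the buffer at about 81 mm of travel, where the wrist force along the track read about 10 N. I slid the knob behind the ledge and let go.
- **Bushes:** I stood the two steel bushes in the track at y ≈ -43 and -15 mm. I told them apart from the orange, pink and turquoise ones in an enlarged crop.
- **Release:** I unhooked the follower, eased it forward at about 60 mm/s or slower, and let go once the bushes carried the spring load.

**Last checks, from the overhead depth image:**
- The bushes are at y ≈ -47 and -21 mm, within 1 mm of the centre line, and look upright.
- The knob at y ≈ 13 mm puts the follower joint at about 0.047, inside the 0.044 to 0.051 range.
- The gripper was clear of everything. I never worked near the wide sleeve, piston or spanner, but I did not measure them again at the end.

**Disagreements:**
- The camera and robot positions differed by about 1.5 mm in x. I corrected for this from the feel of the knob's end stop.
- The gripper read about 2 mm narrower than the parts it held.
- The depth image put the bush tops about 1 mm above their nominal 42 mm.

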